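# Lay the cabinet parts in their sanding cradles

## Task

Four sanded parts of a small cabinet lie along the front of the bench: lay each one in the sanding cradle made for its shape: the round spindle in the V notches, the square rail in the narrow square notches, the flat slat in the wide shallow notches, and the bun foot upright, tenon up, in the round cup. Each long part must lie fully down in both notches and be centred along its cradle. Set the parts down rather than dropping them, and leave the tape measure and the cork block where they are.

Things in the scene. Friction and masses are not known exactly. Their poses are not given: they have to be found in the camera images.
- spindle_mid (a point): round turned spindle of pale wood, loose, lying on the bench: 150 mm long, 32 mm diameter over its plain middle 110 mm, a small bead and a thin 17 mm tenon at each end. Point at its centre, 16 mm above the bench at the start; x along its length (it may roll about x). About 0.09 kg
- rail_mid (a point): square rail of pale wood, loose, lying on the bench: 30 x 30 mm section, 150 mm long over the 18 mm square tenons at its ends (the full section is 126 mm long). Point at its centre, 15 mm above the bench at the start; x along its length, z up at the start. About 0.09 kg
- slat_mid (a point): flat slat of pale wood, loose, lying flat on the bench: 50 mm wide (y), 16 mm thick, 150 mm long over the narrower tongues at its ends (the full section is 130 mm long). Point at its centre, 8 mm above the bench at the start; x along its length, z up. About 0.07 kg
- foot_mid (a point): turned bun foot of pale wood, loose, standing upright on its 27 mm wide flat underside: 60 mm high, swells to 59 mm diameter about 27 mm up, and carries on top an upright round tenon of 20 mm diameter (from 41 to 60 mm above its underside), which is the part to grip. Point on its axis, 30 mm above its underside; z up along the tenon. About 0.08 kg
- cradle_v: cradle for the round spindle: 130 x 92 x 10 mm plywood base fixed to the bench (origin: centre of its underside; x along the 130 mm, z up). Two 16 mm saddle boards across it at x = +45 and -45 mm (free for fingers between them), each with a 90 degree V notch, bottom 16 mm and top 46 mm above the bench, 60 mm wide at the top; the spindle rests with its centre 38.6 mm above the bench
- cradle_square: cradle for the square rail: 130 x 92 x 10 mm plywood base fixed to the bench (origin: centre of its underside; x along the 130 mm, z up). Two 16 mm saddle boards across it at x = +45 and -45 mm (free for fingers between them), each with a square notch: floor 16 mm above the bench and 38 mm wide, sides flared to 58 mm wide at the top, 36 mm above the bench; the rail rests with its centre 31 mm above the bench
- cradle_wide: cradle for the flat slat: 130 x 92 x 10 mm plywood base fixed to the bench (origin: centre of its underside; x along the 130 mm, z up). Two 16 mm saddle boards across it at x = +45 and -45 mm (free for fingers between them), each with a wide shallow notch: floor 16 mm above the bench and 58 mm wide, sides flared to 78 mm at the top, 30 mm above the bench; the slat rests with its centre 24 mm above the bench
- cradle_cup: cradle for the bun foot: 130 x 92 x 10 mm plywood base fixed to the bench (origin: centre of its underside; x along the 130 mm, z up). On it a turned wooden ring, 82 mm outside, top 36 mm above the bench, conical bore 68 mm wide at the top and 32 mm at the base; the foot rests upright in it on the base, its centre 40 mm above the bench
- tape_measure: bystander, not to be moved: ochre and black tape measure standing on the bench, 39 x 86 x 62 mm high; origin at the centre of its underside
- cork_block: bystander, not to be moved: brown cork block, 60 x 110 x 38 mm high, at the right of the work; origin at the centre of its underside
Not all that is in view belongs to the job. Several things look just like the part that bears foot_mid: the one meant starts farthest to the robot's right.

How it is judged:
By the outcome, as a careful person would: the job done as asked, in the order asked, and still so for the second after the job is handed in, with the robot touching nothing.
It also fails if it takes over 104 s, if anything falls off the work surface, if the arm or the gripper's body presses on something with over 40 N, if the wrist force passes 120 N, or if a joint passes its speed limit or range.

## Robot

A 7-joint arm with a two-finger parallel gripper is mounted at the origin on a cart in front of the work surface, level with it; the furniture and walls round the work are solid. World frame = base frame: x ahead of the robot, y to its left, z up, the work surface at z = 0. Lengths are in m, angles in rad, forces in N, time in s.
With the tool pointing down it reaches from about 0.425 to 0.875 m from the base axis. Payload 4.7 kg.
Tool frame: the origin (TCP) lies where the fingers leave the gripper's body, on its centre line; the fingertips stand 70 mm ahead of it and the grasp point (between the pads) lies 51 mm ahead of it; z points along the fingers, y is the line along which they close (so a half turn about z gives the same grasp; the last joint's range is limited). The gripper opens to 87 mm and grips with 3 to 60 N. Pads are 19 mm wide; open, the fingers measure 117 mm over their backs; the gripper's body (75 mm by 190 mm) begins 51 mm behind the grasp point.
Start: joints at [1.279, 0.321, -0.07, 1.45, 0.023, 1.371, -0.057], TCP at [0.196, -0.62, 0.292] pointing down, gripper open.
Joint ranges: [-2.86, 2.86], [-0.3, 2.09], [-1.38, 1.24], [0.06, 2.45], [-1.56, 4.7], [0.09, 2.05], [-2.69, 2.69]. Speed limits (rad/s): [2.57, 2.57, 3.14, 3.14, 3.14, 3.14, 3.14].

## Interface

Orientations are given as a rotation vector (axis times angle).
In Python, from bench import get_state, get_image, get_calibration, close_job gives the robot as it stands.
- The arm moves only by the tool send_rows, never from a script. Its argument "rows" is a list of rows, each an object of numbers: "hand": the finger opening in mm, from 0 to 87; "x", "y", "z": the shift along the world's x, y, z in mm; "roll": the turn about the world's z in degrees. A call has 1 to 10 rows; each row shifts and turns the commanded pose from where the row before left it; what a row does not reach is not made up. A row lasts 1/10 s, in which the tool goes at most 50 mm and 8.59 degrees, less where a joint would pass 70% of its speed; a pose out of reach is approached as far as the arm can. A call is refused whole if a number of a shift passes 50 or a number of a turn 8.59, either way. A call with a gripper value outside its range is refused whole. The fingers move at their own pace and stop on an object; "force" is the grip in N (left out, the last holds). Time passes only in rows, so rows that do not move let the fingers close. It gives the time, the measured TCP pose, the force, the opening and the grip force at its end, in the units of the state.
- get_state(): the state, without advancing time (a new reading comes with each control period).
- get_image(name): name is "side" or "top" or "wrist"; returns the picture (384x512x3 uint8, blue, green, red); there is no depth.
- get_calibration(name): a dict with "mtx" (3x3 intrinsics, pixels), "world_from_camera" (4x4, takes a point from camera to world coordinates). Camera axes: x right, y down, z forward; pixel columns grow to the right and rows downward; lengths in m; the calibration is good to about 2 mm. A picture is of the moment at which its call begins: read the wrist's pose just before it. get_calibration takes no time and is no camera call; for the wrist camera it gives the pose at the moment of the call.
- close_job(): hands the job in; it is judged then, once.
The state is a dict: "time": time; "joint_positions": joint angles; "qd": joint speeds; "joint_torque": joint torques, N m; "position": TCP position; "tool_rot": TCP orientation; "ft_force": force on the tool from outside, world axes, zero at the start; "torque": the same for the moment, N m; "grip_width": opening from 0.0 (shut) to 1.0 (fully open); "grip_force": force on a finger pad.
Only numpy, scipy, OpenCV 4.12 (cv2) and the standard library are available. Lean on these libraries where they do the work, as an engineer would, in place of code of your own. Each camera call takes 0.05 s, during which the arm holds its last target. There are 200 camera calls.

## Working session

There is one attempt and no reset: what is moved stays moved. The work goes in short steps, Python scripts to look and compute and a tool call to move; the robot and the scene stay as the last step left them, time stands still between calls to the robot, and variables do not carry over. Pictures are saved under pics/ and viewed, at most 14 in all, crops included, and the job is handed in when it is done.

Besides the shell and the picture viewer there is one more tool, called as name(argument=value, ...) on one line, values as JSON. send_rows: Moves the arm, as the interface text tells. Its arguments: {"type":"object","properties":{"rows":{"type":"array","items":{"type":"object","properties":{"hand":{"type":"number"},"x":{"type":"number"},"y":{"type":"number"},"z":{"type":"number"},"roll":{"type":"number"}}}},"force":{"type":"number"}},"required":["rows"]}

```bash
mkdir -p pics
python3 - <<'E'
from bench import *
import cv2,numpy as np
s=get_state();print(s)
for n in("top","side"):
    im=get_image(n);cv2.imwrite(f"pics/{n}0.png",im)
    c=get_calibration(n);print(n,c)
E
```

```text
{'time': 0.0, 'joint_positions': array([ 1.27908255,  0.32186461, -0.07013438,  1.45164818,  0.02263605,
        1.3708281 , -0.05689718]), 'qd': array([ 0.00046432, -0.00029309, -0.00064316, -0.00055363, -0.00040556,
        0.00014845, -0.00017621]), 'joint_torque': array([ 1.22344559e-04, -4.91285419e+01, -4.04483937e-01, -3.12528455e+01,
       -6.42550481e-02,  4.36899439e-02,  1.73968556e-04]), 'position': array([ 0.19554602, -0.61944971,  0.29114824]), 'tool_rot': array([-3.10302392e+00, -4.78344817e-01,  6.50749575e-04]), 'ft_force': array([0.26960643, 0.02362688, 0.31085484]), 'torque': array([-0.0183109 ,  0.07160019, -0.01985308]), 'grip_force': 0.0, 'grip_width': 0.9988313494125317}
top {'mtx': array([[354.65625233,   0.        , 257.7944288 ],
       [  0.        , 354.65625233, 194.97944886],
       [  0.        ,   0.        ,   1.        ]]), 'world_from_camera': array([[ 0.05662952, -0.97812969,  0.20013846,  0.27531946],
       [-0.9983809 , -0.05655456,  0.0060965 , -0.00607444],
       [ 0.00535557, -0.20015965, -0.97974866,  1.39753515],
       [ 0.        ,  0.        ,  0.        ,  1.        ]])}
side {'mtx': array([[353.86127255,   0.        , 252.94118425],
       [  0.        , 353.86127255, 197.05306881],
       [  0.        ,   0.        ,   1.        ]]), 'world_from_camera': array([[-8.44289780e-01, -3.08964424e-01,  4.37853574e-01,
         4.65104467e-02],
       [-5.35886368e-01,  4.87922259e-01, -6.89026611e-01,
         7.87266020e-01],
       [-7.53794960e-04, -8.16377887e-01, -5.77517599e-01,
         7.19165425e-01],
       [ 0.00000000e+00,  0.00000000e+00,  0.00000000e+00,
         1.00000000e+00]])}
```

View pics/top0.png

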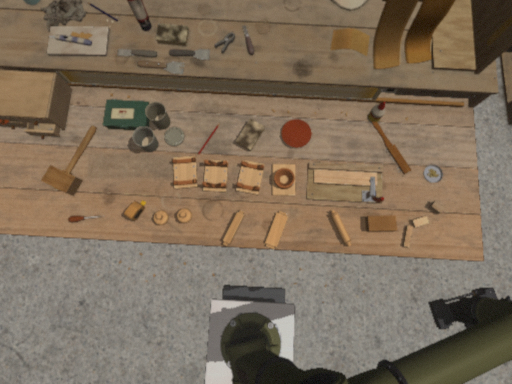

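View pics/side0.png

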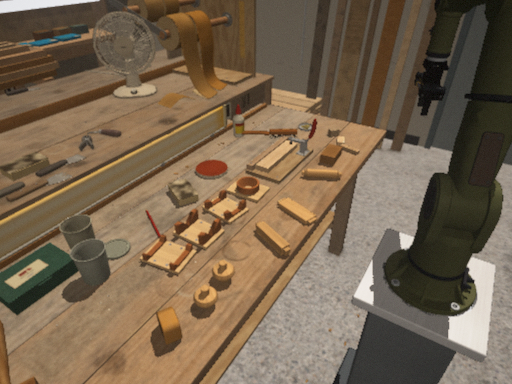

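Top view: feet at (160,217) and (183,215), rail (233,227), slat (276,229), spindle (340,227), cradles at (184,172), (215,175), (250,177), cup (284,178). The side view shows the same layout. Next I'll enlarge these and get rough coordinates.

```bash
cat > h.py <<'E'
from bench import *
import cv2,numpy as np
def ray(n,px,z,c=None):
    c=c or get_calibration(n);T=c["world_from_camera"];K=c["mtx"]
    px=np.atleast_2d(np.array(px,float))
    d=np.c_[px,np.ones(len(px))]@np.linalg.inv(K).T@T[:3,:3].T
    o=T[:3,3];return o+d*((z-o[2])/d[:,2])[:,None]
def proj(c,p):
    T=c["world_from_camera"];q=T[:3,:3].T@(np.array(p)-T[:3,3]);q=c["mtx"]@q;return q[:2]/q[2]
E
python3 - <<'E'
from h import *
im=cv2.imread("pics/top0.png");si=cv2.imread("pics/side0.png")
a=cv2.resize(im[145:255,120:420],(795,292),interpolation=cv2.INTER_CUBIC)
b=cv2.resize(si[160:310,120:380],(520,300),interpolation=cv2.INTER_CUBIC)
o=np.zeros((595,795,3),np.uint8);o[:292]=a;o[294:594,:520]=b
cv2.imwrite("pics/crop0.png",o)
for n,p,z in[("foot",(183,215),.03),("foot2",(160,217),.03),("rail",(233,227),.015),("slat",(276,229),.008),("spin",(340,227),.016),("c1",(184,172),.02),("c2",(215,175),.02),("c3",(250,177),.02),("cup",(284,178),.02),("cork",(381,223),.03),("tape",(134,211),.05)]:
    print(n,ray("top",p,z)[0].round(3))
E
```

```text
foot [0.459 0.288 0.03 ]
foot2 [0.446 0.376 0.03 ]
rail [0.425 0.092 0.015]
slat [ 0.427 -0.076  0.008]
spin [ 0.449 -0.326  0.016]
c1 [0.634 0.303 0.02 ]
c2 [0.628 0.178 0.02 ]
c3 [0.628 0.038 0.02 ]
cup [ 0.632 -0.098  0.02 ]
cork [ 0.471 -0.481  0.03 ]
tape [0.461 0.473 0.05 ]
```

View pics/crop0.png

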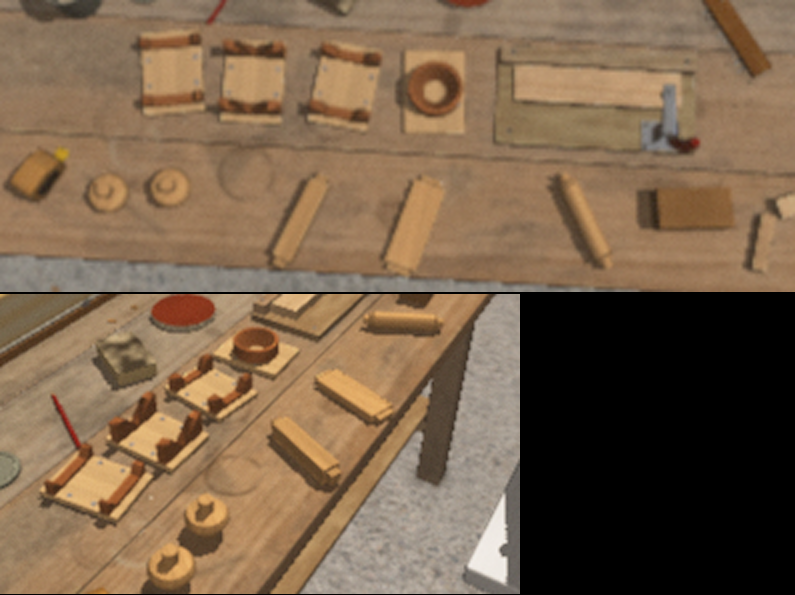

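Crop shows the cradles left to right: wide (c1), V (c2), square (c3), cup. I'll follow the order spindle, rail, slat, foot, and start by moving above the spindle for a wrist view.

send_rows(rows=[{"x": 20,"y": 30,"hand": 87},{"x": 30,"y": 38},{"x": 30,"y": 38},{"x": 30,"y": 38},{"x": 30,"y": 38},{"x": 30,"y": 38},{"x": 30,"y": 38},{"x": 20,"y": 36},{},{}])

```text
schema error: expected keys hand, x, y, z, roll
```

```bash
cat > snap.py <<'E'
import sys
from h import *
import pickle
n=sys.argv[1];s=get_state();c=get_calibration("wrist");im=get_image("wrist")
cv2.imwrite(f"pics/{n}.png",im);pickle.dump(c,open(f"pics/{n}.pkl","wb"))
r=cv2.Rodrigues(s["tool_rot"])[0]
print(s["time"],s["position"].round(4),"close ang",np.degrees(np.arctan2(r[1,1],r[0,1])).round(2),"z",r[:,2].round(3),"j7",s["joint_positions"][6].round(2),s["ft_force"].round(1),s["grip_width"])
print(c["world_from_camera"].round(3))
E
python3 snap.py w1
```

```text
0.1 [ 0.1955 -0.6195  0.2913] close ang -72.48 z [-0.001  0.002 -1.   ] j7 -0.06 [-0.8  0.8  0.2] 1.0001926884014922
[[ 0.301 -0.915 -0.268  0.269]
 [-0.954 -0.29  -0.082 -0.597]
 [-0.002  0.28  -0.96   0.385]
 [ 0.     0.     0.     1.   ]]
```

View pics/w1.png

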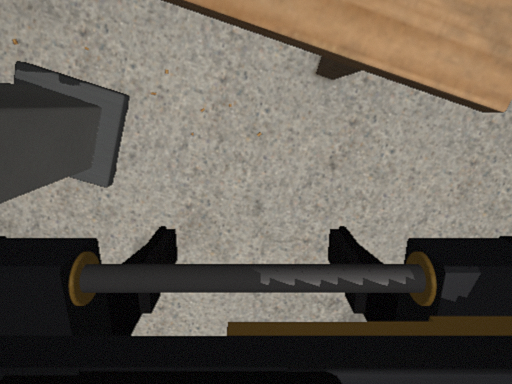

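The picture is still of the start pose (bench corner at the upper right, fingers at rows 230-300), because the move was refused: every key is needed in each row.

send_rows(rows=[{"x": 20,"y": 30,"z": 10,"roll": 0,"hand": 87},{"x": 30,"y": 38,"z": 0,"roll": 0,"hand": 87},{"x": 30,"y": 38,"z": 0,"roll": -5,"hand": 87},{"x": 30,"y": 38,"z": 0,"roll": -5,"hand": 87},{"x": 30,"y": 38,"z": 0,"roll": -5,"hand": 87},{"x": 30,"y": 38,"z": 0,"roll": -2.5,"hand": 87},{"x": 30,"y": 38,"z": 0,"roll": 0,"hand": 87},{"x": 20,"y": 36,"z": 0,"roll": 0,"hand": 87},{"x": 0,"y": 0,"z": 0,"roll": 0,"hand": 87},{"x": 0,"y": 0,"z": 0,"roll": 0,"hand": 87}])

```text
time: 1.15
position: [0.4161, -0.3249, 0.3022]
tool_rot: [3.141, 0.005, -0.001]
ft_force: [-0.9, -0.8, -0.9]
grip_width: 1.001
grip_force: 0.0
```

```bash
python3 snap.py w2
```

```text
1.15 [ 0.4161 -0.3249  0.3022] close ang -89.82 z [-0.001 -0.    -1.   ] j7 -0.97 [-0.9 -0.8 -0.9] 1.000565316023265
[[ 0.003 -0.96  -0.281  0.493]
 [-1.    -0.003 -0.001 -0.325]
 [-0.     0.281 -0.96   0.396]
 [ 0.     0.     0.     1.   ]]
```

View pics/w2.png

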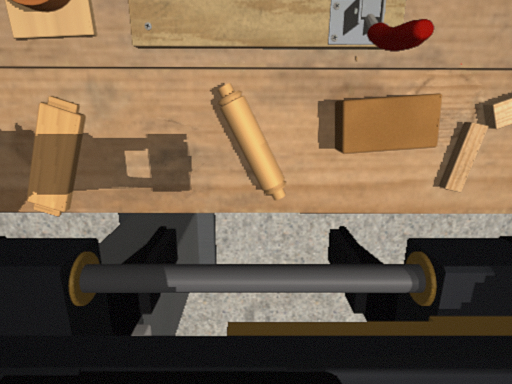

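Wrist view: the spindle runs from (222,88) to (280,196), slat at the left (57,155), cork block at (390,123). I'll segment it with grabCut and fit a rectangle.

```bash
cat > seg.py <<'E'
from h import *
import pickle
def seg(n,rect,z,save=None):
    """grabCut inside rect (x,y,w,h); centre, axis angle, length, width on plane z"""
    im=cv2.imread(f"pics/{n}.png");c=pickle.load(open(f"pics/{n}.pkl","rb"))
    m=np.zeros(im.shape[:2],np.uint8);a=np.zeros((1,65));b=a.copy()
    cv2.grabCut(im,m,rect,a,b,6,cv2.GC_INIT_WITH_RECT)
    m=((m==1)|(m==3)).astype(np.uint8);m=cv2.morphologyEx(m,cv2.MORPH_OPEN,np.ones((5,5)))
    k=max(cv2.findContours(m,0,2)[0],key=cv2.contourArea)
    P=ray("wrist",k[:,0],z,c)[:,:2]
    (cx,cy),(w,h),an=cv2.minAreaRect((P*1000).astype(np.float32))
    if w<h: w,h,an=h,w,an+90
    an=(an+90)%180-90
    print(n,"centre",round(cx,1),round(cy,1),"L,W",round(w,1),round(h,1),"axis deg",round(an,1))
    if save: cv2.drawContours(im,[k],-1,(0,0,255),1);cv2.imwrite(f"pics/{save}.png",im)
    return cx,cy,an
E
python3 - <<'E'
from seg import *
seg("w2",(200,75,100,135),.016,"w2s")
seg("w2",(15,85,85,137),.008,"w2s2")
E
```

```text
w2 centre 445.1 -322.0 L,W 156.9 41.6 axis deg 27.1
w2 centre 423.9 -78.8 L,W 151.3 106.8 axis deg -12.0
```

Run:
```python
from seg import *
c=pickle.load(open("pics/w2.pkl","rb"))
im=cv2.imread("pics/w2s.png")
cv2.imwrite("pics/w2c.png",cv2.resize(im[70:220,180:320],(560,600),interpolation=cv2.INTER_CUBIC))
for p in((221,88),(280,196)): print(ray("wrist",p,.016,c))
```

```text
[[ 0.5108386  -0.28854964  0.016     ]]
[[ 0.37970491 -0.3610515   0.016     ]]
```

View pics/w2c.png

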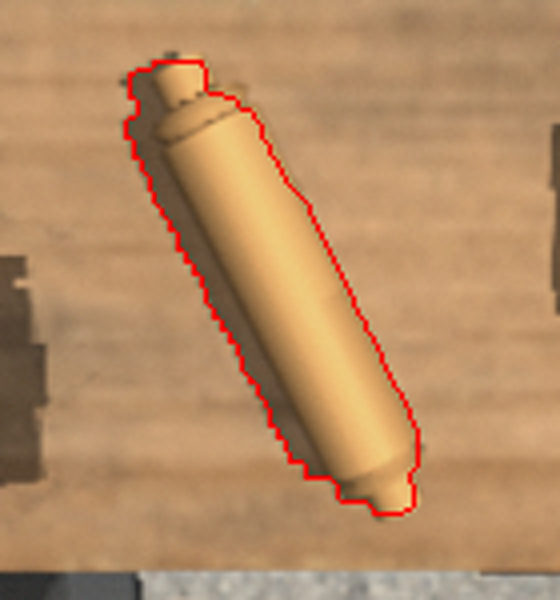

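The grabCut outline takes in the shadow on the left. By eye, the ends are at (226,87) and (278,196). A hue/value threshold may do better.

Run:
```python
from seg import *
im=cv2.imread("pics/w2.png");h=cv2.cvtColor(im,cv2.COLOR_BGR2HSV)
for n,p in dict(obj=(252,140),objl=(240,140),objr=(262,135),bench=(190,120),bench2=(300,150),sh=(226,135),slat=(60,115),slatsh=(57,160),bsh=(110,160)).items(): print(n,h[p[1]-1:p[1]+2,p[0]-1:p[0]+2].reshape(-1,3).mean(0).round())
c=pickle.load(open("pics/w2.pkl","rb"))
e=ray("wrist",[(226,87),(278,196)],.016,c);print(e,e.mean(0),np.degrees(np.arctan2(*(e[0]-e[1])[[1,0]])),np.linalg.norm(e[0]-e[1]))
```

```text
obj [ 19. 126. 238.]
objl [ 16. 137. 143.]
objr [ 16. 134. 195.]
bench [ 15. 111. 193.]
bench2 [ 15. 112. 197.]
sh [ 15. 109. 154.]
slat [ 16. 137. 221.]
slatsh [ 16. 138. 122.]
bsh [ 15. 110. 106.]
[[ 0.51195909 -0.29439992  0.016     ]
 [ 0.37969672 -0.35848155  0.016     ]] [ 0.44582791 -0.32644073  0.016     ] 25.85036754048469 0.14696866992213534
```

Saturation separates pale wood (S of about 126-138) from bench and shadow (about 110), lit or shaded. I'll switch to that.

```bash
cat > seg.py <<'E'
from h import *
import pickle
def seg(n,rect,z,save=None,th=122):
    """saturation mask inside rect (x,y,w,h); centre, axis angle, length, width (mm) on plane z"""
    im=cv2.imread(f"pics/{n}.png");c=pickle.load(open(f"pics/{n}.pkl","rb"))
    x,y,w,h=rect;g=cv2.GaussianBlur(im,(5,5),0)
    m=np.zeros(im.shape[:2],np.uint8);H=cv2.cvtColor(g,cv2.COLOR_BGR2HSV)
    m[y:y+h,x:x+w]=(H[y:y+h,x:x+w,1]>th)
    m=cv2.morphologyEx(m,cv2.MORPH_CLOSE,np.ones((5,5)))
    k=max(cv2.findContours(m,0,2)[0],key=cv2.contourArea)
    P=ray("wrist",k[:,0],z,c)[:,:2]
    (cx,cy),(w,h),an=cv2.minAreaRect((P*1000).astype(np.float32))
    if w<h: w,h,an=h,w,an+90
    an=(an+90)%180-90
    print(n,"centre",round(cx,1),round(cy,1),"L,W",round(w,1),round(h,1),"axis deg",round(an,1))
    if save: cv2.drawContours(im,[k],-1,(0,0,255),1);cv2.imwrite(f"pics/{save}.png",im)
    return cx,cy,an
E
python3 - <<'E'
from seg import *
for t in(120,124): seg("w2",(200,75,100,135),.016,th=t);seg("w2",(15,85,85,137),.008,th=t)
E
```

```text
w2 centre 425.3 -309.4 L,W 170.7 93.3 axis deg 32.8
w2 centre 423.9 -66.7 L,W 159.7 73.2 axis deg -17.4
w2 centre 445.1 -326.4 L,W 155.4 31.8 axis deg 27.0
w2 centre 420.5 -72.8 L,W 163.4 67.2 axis deg -23.7
```

send_rows(rows=[{"x": 10,"y": -2,"z": -10,"roll": 6.6,"hand": 87},{"x": 10,"y": 0,"z": -40,"roll": 6.6,"hand": 87},{"x": 9,"y": 0,"z": -40,"roll": 6.6,"hand": 80},{"x": 0,"y": 0,"z": -40,"roll": 6.5,"hand": 80},{"x": 0,"y": 0,"z": -40,"roll": 0,"hand": 80},{"x": 0,"y": 0,"z": -30,"roll": 0,"hand": 80},{"x": 0,"y": 0,"z": -20,"roll": 0,"hand": 80},{"x": 0,"y": 0,"z": -9,"roll": 0,"hand": 80},{"x": 0,"y": 0,"z": 0,"roll": 0,"hand": 80}], force=12)

```text
time: 2.1
position: [0.4434, -0.329, 0.0723]
tool_rot: [-3.059, -0.711, 0.002]
ft_force: [0.3, -0.6, 0.5]
grip_width: 0.923
grip_force: 0.0
```

send_rows(rows=[{"x": 0,"y": 0,"z": 0,"roll": 0,"hand": 20},{"x": 0,"y": 0,"z": 0,"roll": 0,"hand": 20},{"x": 0,"y": 0,"z": 0,"roll": 0,"hand": 20},{"x": 0,"y": 0,"z": 0,"roll": 0,"hand": 20},{"x": 0,"y": 0,"z": 0,"roll": 0,"hand": 20},{"x": 0,"y": 0,"z": 0,"roll": 0,"hand": 20},{"x": 0,"y": 0,"z": 0,"roll": 0,"hand": 20}])

```text
time: 2.8
position: [0.4446, -0.3277, 0.0733]
tool_rot: [-3.059, -0.715, 0.0]
ft_force: [-0.3, 0.5, -0.6]
grip_width: 0.364
grip_force: 0.7
```

send_rows(rows=[{"x": 0,"y": 0,"z": 0,"roll": 0,"hand": 20},{"x": 0,"y": 0,"z": 0,"roll": 0,"hand": 20},{"x": 0,"y": 0,"z": 20,"roll": 0,"hand": 20},{"x": 0,"y": 0,"z": 40,"roll": 0,"hand": 20},{"x": 0,"y": 0,"z": 40,"roll": 0,"hand": 20},{"x": 0,"y": 10,"z": 40,"roll": 0,"hand": 20},{"x": 0,"y": 20,"z": 40,"roll": -6.6,"hand": 20},{"x": 10,"y": 40,"z": 20,"roll": -6.6,"hand": 20},{"x": 15,"y": 42,"z": 0,"roll": -6.6,"hand": 20},{"x": 15,"y": 42,"z": 0,"roll": -6.5,"hand": 20}])

```text
time: 3.8
position: [0.4852, -0.1727, 0.2745]
tool_rot: [3.14, -0.009, 0.003]
ft_force: [0.6, 0.4, -0.2]
grip_width: 0.357
grip_force: 12.0
```

send_rows(rows=[{"x": 15,"y": 42,"z": 0,"roll": 0,"hand": 20},{"x": 10,"y": 42,"z": 0,"roll": 0,"hand": 20},{"x": 10,"y": 42,"z": 0,"roll": 0,"hand": 20},{"x": 10,"y": 42,"z": 0,"roll": 0,"hand": 20},{"x": 0,"y": 42,"z": 0,"roll": 0,"hand": 20},{"x": 0,"y": 42,"z": 0,"roll": 0,"hand": 20},{"x": 0,"y": 22,"z": 0,"roll": 0,"hand": 20},{"x": 0,"y": 0,"z": 0,"roll": 0,"hand": 20},{"x": 0,"y": 0,"z": 0,"roll": 0,"hand": 20}])

```text
time: 4.7
position: [0.5296, 0.1, 0.2731]
tool_rot: [3.141, 0.002, -0.001]
ft_force: [-0.1, -1.0, -1.4]
grip_width: 0.361
grip_force: 12.0
```

```bash
python3 snap.py w3
```

```text
4.7 [0.5296 0.1    0.2731] close ang -89.92 z [-0.    -0.001 -1.   ] j7 -1.88 [-0.1 -1.  -1.4] 0.36092603128966266
[[ 0.001 -0.96  -0.281  0.606]
 [-1.    -0.001 -0.001  0.1  ]
 [ 0.     0.281 -0.96   0.367]
 [ 0.     0.     0.     1.   ]]
```

View pics/w3.png

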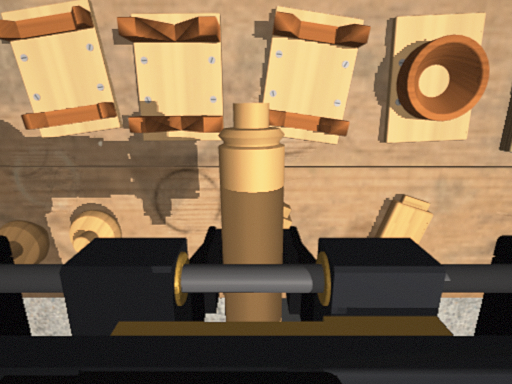

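Wrist view: wide cradle at (60,70), V (178,75), square (310,75), cup ring (447,78). The spindle is held straight at (252,150). I'll enlarge the cradles to pick corners and screws.

Run:
```python
import cv2,numpy as np
im=cv2.imread("pics/w3.png")
o=np.vstack([cv2.resize(im[0:150,a:a+260],(780,450),interpolation=cv2.INTER_CUBIC)[:, :] for a in (0,)])
b=cv2.resize(im[0:150,0:250],(798,299*798//500 if 0 else 479)[:2],interpolation=cv2.INTER_CUBIC)
x=cv2.resize(im[0:150,0:512],(1536,450),interpolation=cv2.INTER_CUBIC)
out=np.vstack([cv2.resize(im[0:145,0:256],(520,295)),cv2.resize(im[0:145,256:512],(520,295))])
cv2.imwrite("pics/w3c.png",cv2.resize(np.vstack([im[0:145,0:256],im[0:145,256:512]]),(530,600),interpolation=cv2.INTER_CUBIC))
```

```text
(no output)
```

View pics/w3c.png

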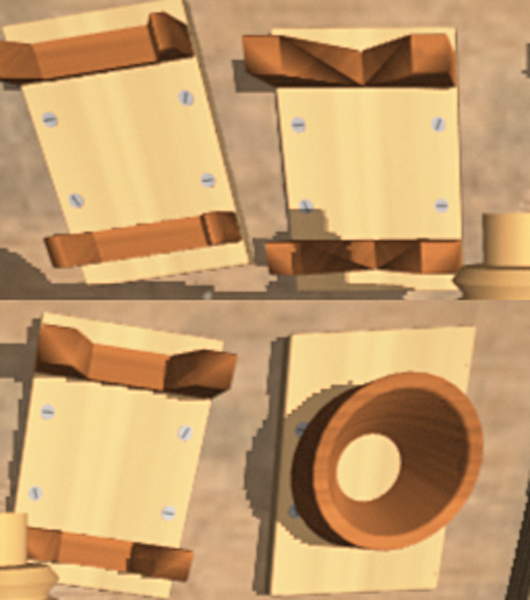

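The enlargement shows all four screws on the wide, V and square cradles, and the cup's base corners and rim. I'll cast rays at z = 10 mm and check the symmetry.

Run:
```python
from seg import *
c=pickle.load(open("pics/w3.pkl","rb"))
D=dict(wide=[(50,119),(187,97),(77,200),(208,180)],v=[(298,125),(439,124),(307,206),(441,205)],sq=[(577,112),(714,133),(566,193),(698,213)],cupcorn=[(820,36),(1005,26),(802,295),(967,286)])
for n,p in D.items():
    P=ray("wrist",np.array(p)/2.07,.010,c)[:,:2]*1000
    d=(P[0]+P[1]-P[2]-P[3])/2; e=(P[0]+P[2]-P[1]-P[3])/2
    print(n,P.mean(0).round(1),"axis",np.degrees(np.arctan2(d[1],d[0])).round(1),"perp",np.degrees(np.arctan2(-e[0],e[1])).round(1),np.linalg.norm(d).round(1),np.linalg.norm(e).round(1))
print("hole",ray("wrist",np.array((898,167))/2.07,.010,c)*1000)
p=np.array([(817,167),(1012,155),(920,72),(915,249)])/2.07
print("rim",ray("wrist",[p[:2].mean(0),[p[:2].mean(0)[0],(72+249)/2/2.07]],.036,c)*1000)
```

```text
wide [639.1 304.1] axis 8.1 perp 8.2 40.3 72.3
v [631.4 179. ] axis 0.4 perp 0.5 40.0 72.2
sq [632.7  38.5] axis -7.2 perp -8.0 40.0 71.8
cupcorn [630.8 -97.5] axis 3.0 perp 3.0 128.1 91.0
hole [[631.13322158 -97.70936886  10.        ]]
rim [[632.08485488 -90.86394864  36.        ]
 [632.31270847 -90.82431901  36.        ]]
```

Run:
```python
from seg import *
c=pickle.load(open("pics/w3.pkl","rb"))
h=cv2.cvtColor(cv2.imread("pics/w3.png"),cv2.COLOR_BGR2HSV)
print(h[96:110,251].tolist())
for r in(101,102,103): print(ray("wrist",(251,r),.216,c)*1000)
# body edges rows 160,185 for axis
for r in(104,118,155,185): 
    row=h[r,200:300];print(r,[(200+i) for i in range(1,100) if abs(int(row[i,2])-int(row[i-1,2]))>25])
```

```text
[[15, 97, 187], [15, 93, 197], [15, 91, 207], [15, 93, 211], [16, 92, 202], [14, 96, 202], [15, 102, 223], [18, 123, 241], [19, 126, 245], [19, 126, 244], [19, 125, 244], [19, 127, 245], [19, 125, 244], [19, 124, 245]]
[[607.81497621 100.40003729 216.        ]]
[[607.36716775 100.39990464 216.        ]]
[[606.91857795 100.39977177 216.        ]]
104 [223, 233]
118 [203, 204, 233]
155 [219]
185 [220]
```

The spindle sits about 2 mm ahead of the TCP along its axis. I'll place it in the V cradle at TCP (629, 179, 96).

send_rows(rows=[{"x": 35,"y": 25,"z": 0,"roll": 0.4,"hand": 20},{"x": 35,"y": 30,"z": 0,"roll": 0,"hand": 20},{"x": 29.5,"y": 24,"z": -20,"roll": 0,"hand": 20},{"x": 0,"y": 0,"z": -40,"roll": 0,"hand": 20},{"x": 0,"y": 0,"z": -40,"roll": 0,"hand": 20},{"x": 0,"y": 0,"z": -40,"roll": 0,"hand": 20},{"x": 0,"y": 0,"z": -20,"roll": 0,"hand": 20},{"x": 0,"y": 0,"z": 0,"roll": 0,"hand": 20},{"x": 0,"y": 0,"z": 0,"roll": 0,"hand": 20}])

```text
time: 5.65
position: [0.6298, 0.1776, 0.1135]
tool_rot: [3.141, 0.008, 0.0]
ft_force: [-0.3, -0.4, 0.0]
grip_width: 0.363
grip_force: 12.0
```

send_rows(rows=[{"x": 0,"y": 0,"z": -7,"roll": 0,"hand": 20},{"x": 0,"y": 0,"z": -5,"roll": 0,"hand": 20},{"x": 0,"y": 0,"z": -3,"roll": 0,"hand": 20},{"x": 0,"y": 0,"z": -1,"roll": 0,"hand": 20},{"x": 0,"y": 0,"z": 0,"roll": 0,"hand": 20}])

```text
time: 6.15
position: [0.6291, 0.1792, 0.0973]
tool_rot: [3.141, 0.012, -0.0]
ft_force: [0.1, 0.5, -1.0]
grip_width: 0.363
grip_force: 12.0
```

```bash
python3 -c "
from bench import *
import numpy as np
for i in range(3):
    s=get_state();print(s['time'],s['position'].round(4),s['ft_force'].round(1),s['grip_width'].round(3));get_image('top')"
```

```text
Traceback (most recent call last):
AttributeError: 'float' object has no attribute 'round'
```

Not yet in contact, so I'll keep lowering in small steps.

send_rows(rows=[{"x": 0,"y": 0,"z": -1,"roll": 0,"hand": 20},{"x": 0,"y": 0,"z": -0.5,"roll": 0,"hand": 20},{"x": 0,"y": 0,"z": 0,"roll": 0,"hand": 20}])

```text
time: 6.45
position: [0.6294, 0.1794, 0.0963]
tool_rot: [-3.141, -0.011, -0.001]
ft_force: [-1.0, -0.4, 2.7]
grip_width: 0.363
grip_force: 12.0
```

send_rows(rows=[{"x": 0,"y": 0,"z": -1,"roll": 0,"hand": 20},{"x": 0,"y": 0,"z": 0,"roll": 0,"hand": 20}])

```text
time: 6.65
position: [0.6294, 0.1795, 0.096]
tool_rot: [-3.141, -0.011, -0.001]
ft_force: [-1.6, -0.2, 6.0]
grip_width: 0.361
grip_force: 12.0
```

send_rows(rows=[{"x": 0,"y": 0,"z": 0.5,"roll": 0,"hand": 36},{"x": 0,"y": 0,"z": 0,"roll": 0,"hand": 42},{"x": 0,"y": 0,"z": 0,"roll": 0,"hand": 60},{"x": 0,"y": 0,"z": 0,"roll": 0,"hand": 60},{"x": 0,"y": 0,"z": 0,"roll": 0,"hand": 60},{"x": 0,"y": 0,"z": 20,"roll": 0,"hand": 60},{"x": 0,"y": 0,"z": 40,"roll": 0,"hand": 60},{"x": 0,"y": 0,"z": 40,"roll": 0,"hand": 60},{"x": -30,"y": -25,"z": 40,"roll": 0,"hand": 60},{"x": -35,"y": -25,"z": 40,"roll": 0,"hand": 60}])

```text
time: 7.65
position: [0.5723, 0.1356, 0.2664]
tool_rot: [-3.141, -0.013, -0.0]
ft_force: [0.6, -0.3, 1.0]
grip_width: 0.689
grip_force: 0.0
```

send_rows(rows=[{"x": -33,"y": -30,"z": 25,"roll": 0,"hand": 60},{"x": -33,"y": -30,"z": 0,"roll": 0,"hand": 60},{"x": -33,"y": -30,"z": 0,"roll": 0,"hand": 60},{"x": -30,"y": -29,"z": 0,"roll": 0,"hand": 60},{"x": 0,"y": 0,"z": 0,"roll": 0,"hand": 60},{"x": 0,"y": 0,"z": 0,"roll": 0,"hand": 60}])

```text
time: 8.25
position: [0.444, 0.0166, 0.29]
tool_rot: [3.14, 0.008, 0.002]
ft_force: [0.7, 1.0, 0.8]
grip_width: 0.686
grip_force: 0.0
```

```bash
python3 snap.py w4
```

```text
8.25 [0.444  0.0166 0.29  ] close ang -89.69 z [ 0.001 -0.001 -1.   ] j7 -1.59 [0.7 1.  0.8] 0.6859309248431835
[[ 0.005 -0.96  -0.279  0.521]
 [-1.    -0.005 -0.002  0.017]
 [ 0.001  0.279 -0.96   0.384]
 [ 0.     0.     0.     1.   ]]
```

View pics/w4.png

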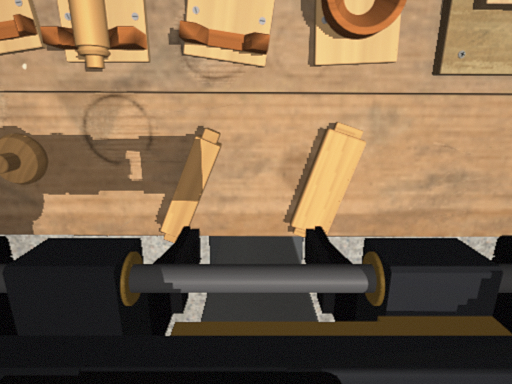

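Spindle lies in the V cradle (92,40). Rail runs from (213,132) to (168,238), slat from (351,128) to (303,233), and a foot is at (20,155). I'll enlarge the rail and slat.

Run:
```python
import cv2
im=cv2.imread("pics/w4.png")
cv2.imwrite("pics/w4c.png",cv2.resize(im[115:245,150:380],(782,442),interpolation=cv2.INTER_CUBIC))
```

```text
(no output)
```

View pics/w4c.png

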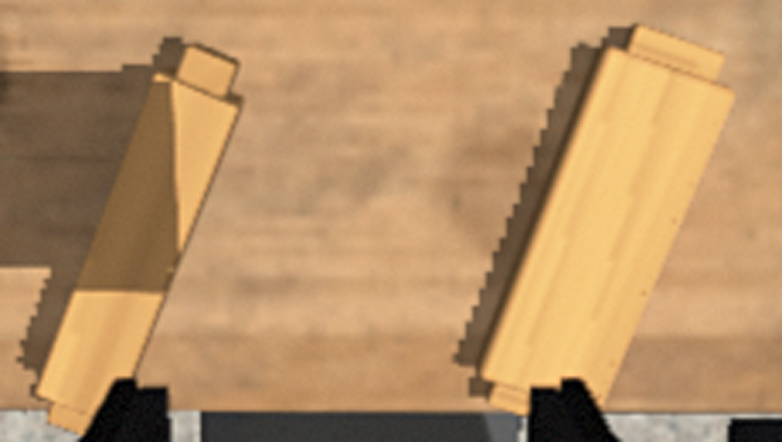

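Run:
```python
from seg import *
c=pickle.load(open("pics/w4.pkl","rb"))
for n,p,z in[("rail",[(155,73),(241,98),(38,397)],.03),("slat",[(612,47),(734,92),(482,372)],.016)]:
    P=ray("wrist",np.array(p)/3.4+(150,115),z,c)[:,:2]*1000
    l=P[0]-P[2];w=P[0]-P[1]
    print(n,((P[1]+P[2])/2).round(1),"L",np.linalg.norm(l).round(1),"W",np.linalg.norm(w).round(1),"ax",np.degrees(np.arctan2(l[1],l[0])).round(1),"perp",np.degrees(np.arctan2(-w[0],w[1])).round(1))
```

```text
rail [423.5  90.2] L 126.2 W 29.6 ax -22.3 perp -15.9
slat [426.6 -76.5] L 126.4 W 46.2 ax -18.3 perp -19.1
```

send_rows(rows=[{"x": -5,"y": 25,"z": 0,"roll": -7.3,"hand": 65},{"x": -8,"y": 25,"z": -20,"roll": -7.3,"hand": 65},{"x": -7.5,"y": 23.5,"z": -40,"roll": -7.2,"hand": 65},{"x": 0,"y": 0,"z": -40,"roll": 0,"hand": 65},{"x": 0,"y": 0,"z": -40,"roll": 0,"hand": 65},{"x": 0,"y": 0,"z": -40,"roll": 0,"hand": 65},{"x": 0,"y": 0,"z": -27,"roll": 0,"hand": 65},{"x": 0,"y": 0,"z": -10,"roll": 0,"hand": 65},{"x": 0,"y": 0,"z": 0,"roll": 0,"hand": 65}])

```text
time: 9.2
position: [0.4236, 0.0924, 0.072]
tool_rot: [-3.086, 0.579, 0.005]
ft_force: [0.3, 0.9, 1.0]
grip_width: 0.744
grip_force: 0.0
```

```bash
python3 -c "
from h import *
s=get_state();r=cv2.Rodrigues(s['tool_rot'])[0];print(s['position'],np.degrees(np.arctan2(r[1,1],r[0,1])),r[:,2],s['ft_force'],s['joint_positions'].round(2))"
```

```text
[0.42360732 0.09243962 0.07196229] -111.24280840656448 [-0.00278427  0.00220292 -0.9999937 ] [0.29768857 0.90493352 1.0096326 ] [ 0.49  0.18 -0.8   2.17  0.17  0.86 -2.35]
```

send_rows(rows=[{"x": 0,"y": -1,"z": 0,"roll": 0,"hand": 40},{"x": 0,"y": 0,"z": 0,"roll": 0,"hand": 40},{"x": 0,"y": 0,"z": 0,"roll": 0,"hand": 20},{"x": 0,"y": 0,"z": 0,"roll": 0,"hand": 20},{"x": 0,"y": 0,"z": 0,"roll": 0,"hand": 20},{"x": 0,"y": 0,"z": 0,"roll": 0,"hand": 20}])

```text
time: 9.8
position: [0.4241, 0.0897, 0.0729]
tool_rot: [-3.087, 0.583, -0.001]
ft_force: [0.2, 0.0, 1.7]
grip_width: 0.341
grip_force: 11.9
```

send_rows(rows=[{"x": 0,"y": 0,"z": 20,"roll": 0,"hand": 20},{"x": 0,"y": 0,"z": 40,"roll": 0,"hand": 20},{"x": 0,"y": 0,"z": 40,"roll": 0,"hand": 20},{"x": 15,"y": -10,"z": 40,"roll": 0,"hand": 20},{"x": 25,"y": -15,"z": 40,"roll": 7,"hand": 20},{"x": 35,"y": -20,"z": 20,"roll": 6.8,"hand": 20},{"x": 31,"y": -15,"z": 0,"roll": 0,"hand": 20},{"x": 0,"y": 0,"z": 0,"roll": 0,"hand": 20},{"x": 0,"y": 0,"z": 0,"roll": 0,"hand": 20}])

```text
time: 10.7
position: [0.5294, 0.0295, 0.2715]
tool_rot: [-3.133, 0.209, 0.004]
ft_force: [-1.3, 0.2, -1.5]
grip_width: 0.347
grip_force: 11.9
```

```bash
python3 snap.py w5
```

```text
10.7 [0.5294 0.0295 0.2715] close ang -97.63 z [-0.003  0.001 -1.   ] j7 -1.88 [-1.3  0.2 -1.5] 0.3472361448572512
[[-0.133 -0.951 -0.28   0.606]
 [-0.991  0.127  0.039  0.019]
 [-0.002  0.283 -0.959  0.365]
 [ 0.     0.     0.     1.   ]]
```

View pics/w5.png

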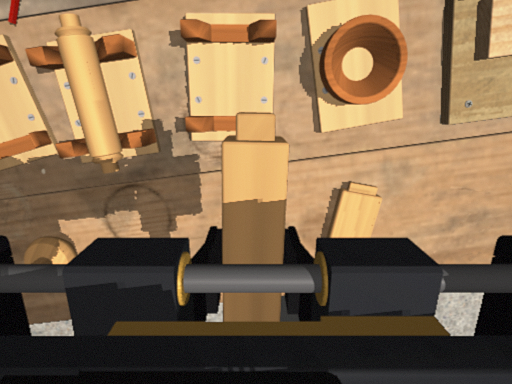

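Rail and square cradle are both vertical in the image. Rail tenon end at row 113 and shoulder at row 141. Cradle screws at (196,60), (266,60), (198,100), (265,100).

Run:
```python
from seg import *
c=pickle.load(open("pics/w5.pkl","rb"));im=cv2.imread("pics/w5.png").astype(int)
print(im[106:120,255].sum(1)//3, im[134:146,228].sum(1)//3, im[134:146,282].sum(1)//3)
a=np.radians(-7.6);u=np.array([np.cos(a),np.sin(a)]);v=np.array([-u[1],u[0]]);t=np.array([529.4,29.5])
for p,z in[((255,113),.2226),((255,141),.2286)]:
    P=ray("wrist",p,z,c)[0,:2]*1000-t;print(P@u,P@v)
P=ray("wrist",[(196,60),(266,60),(198,100),(265,99)],.01,c)[:,:2]*1000;d=(P[0]+P[1]-P[2]-P[3]);print(P.mean(0),np.degrees(np.arctan2(d[1],d[0])),np.linalg.norm(d)/2)
```

```text
[198 197 200 198 199 190 124 102 158 168 173 174 175 174] [201 172  78  64  71  72  78 109 160 169 175 180] [156 158 152 114  80  71  79  78 107 162 175 180]
72.98051122000555 -1.5158607457486528
61.27889612581402 -1.4979559974408378
[632.7203272   38.66435948] -7.980428069757164 40.155489497652184
```

send_rows(rows=[{"x": 35,"y": 3,"z": 0,"roll": 0,"hand": 20},{"x": 35,"y": 3.4,"z": 0,"roll": 0,"hand": 20},{"x": 35,"y": 3,"z": -20,"roll": 0,"hand": 20},{"x": 0,"y": 0,"z": -40,"roll": 0,"hand": 20},{"x": 0,"y": 0,"z": -40,"roll": 0,"hand": 20},{"x": 0,"y": 0,"z": -40,"roll": 0,"hand": 20},{"x": 0,"y": 0,"z": -25,"roll": 0,"hand": 20},{"x": 0,"y": 0,"z": -5,"roll": 0,"hand": 20},{"x": 0,"y": 0,"z": 0,"roll": 0,"hand": 20},{"x": 0,"y": 0,"z": 0,"roll": 0,"hand": 20}])

```text
time: 11.75
position: [0.6356, 0.0397, 0.1047]
tool_rot: [-3.135, 0.207, -0.005]
ft_force: [0.8, -0.8, 0.2]
grip_width: 0.348
grip_force: 11.9
```

send_rows(rows=[{"x": 0,"y": 0,"z": -5,"roll": 0,"hand": 20},{"x": 0,"y": 0,"z": -4,"roll": 0,"hand": 20},{"x": 0,"y": 0,"z": -2,"roll": 0,"hand": 20},{"x": 0,"y": 0,"z": -1,"roll": 0,"hand": 20},{"x": 0,"y": 0,"z": 0,"roll": 0,"hand": 20}])

```text
time: 12.25
position: [0.6347, 0.039, 0.0904]
tool_rot: [3.135, -0.208, -0.0]
ft_force: [0.2, 0.2, -0.6]
grip_width: 0.342
grip_force: 11.9
```

send_rows(rows=[{"x": 0,"y": 0,"z": -1,"roll": 0,"hand": 20},{"x": 0,"y": 0,"z": -1,"roll": 0,"hand": 20},{"x": 0,"y": 0,"z": 0,"roll": 0,"hand": 20}])

```text
time: 12.55
position: [0.6349, 0.0391, 0.089]
tool_rot: [3.135, -0.208, 0.0]
ft_force: [-0.7, -0.4, 0.8]
grip_width: 0.345
grip_force: 11.9
```

send_rows(rows=[{"x": 0,"y": 0,"z": -0.5,"roll": 0,"hand": 20},{"x": 0,"y": 0,"z": 0,"roll": 0,"hand": 20}])

```text
time: 12.75
position: [0.6349, 0.0391, 0.089]
tool_rot: [3.134, -0.208, 0.0]
ft_force: [-2.4, 0.6, 5.6]
grip_width: 0.344
grip_force: 11.9
```

send_rows(rows=[{"x": 0,"y": 0,"z": 0.5,"roll": 0,"hand": 34},{"x": 0,"y": 0,"z": 0,"roll": 0,"hand": 42},{"x": 0,"y": 0,"z": 0,"roll": 0,"hand": 50},{"x": 0,"y": 0,"z": 0,"roll": 0,"hand": 50},{"x": 0,"y": 0,"z": 20,"roll": 0,"hand": 50},{"x": 0,"y": 0,"z": 40,"roll": 0,"hand": 60},{"x": 0,"y": 0,"z": 40,"roll": 0,"hand": 75},{"x": -28,"y": -15,"z": 30,"roll": 0,"hand": 75},{"x": -35,"y": -20,"z": 0,"roll": 0,"hand": 75},{"x": -35,"y": -20,"z": 0,"roll": 0,"hand": 75}])

```text
time: 13.75
position: [0.5364, -0.0159, 0.2195]
tool_rot: [-3.135, 0.206, -0.003]
ft_force: [-0.6, -1.0, 0.7]
grip_width: 0.85
grip_force: 0.0
```

send_rows(rows=[{"x": -35,"y": -20,"z": 0,"roll": -3.9,"hand": 75},{"x": -40,"y": -20,"z": 0,"roll": -3.5,"hand": 75},{"x": -35,"y": -20.5,"z": 0,"roll": -3.5,"hand": 75},{"x": 0,"y": 0,"z": -20,"roll": 0,"hand": 75},{"x": 0,"y": 0,"z": -40,"roll": 0,"hand": 75},{"x": 0,"y": 0,"z": -30,"roll": 0,"hand": 75},{"x": 0,"y": 0,"z": 0,"roll": 0,"hand": 75},{"x": 0,"y": 0,"z": 0,"roll": 0,"hand": 75}])

```text
time: 14.55
position: [0.4269, -0.0761, 0.1289]
tool_rot: [-3.1, 0.503, 0.001]
ft_force: [0.6, -0.3, -0.0]
grip_width: 0.862
grip_force: 0.0
```

```bash
python3 snap.py w6
```

```text
14.55 [ 0.4269 -0.0761  0.1289] close ang -108.44 z [-0.     0.001 -1.   ] j7 -1.81 [ 0.6 -0.3 -0. ] 0.8620843558890454
[[-0.316 -0.91  -0.266  0.5  ]
 [-0.949  0.303  0.09  -0.101]
 [-0.001  0.281 -0.96   0.222]
 [ 0.     0.     0.     1.   ]]
```

send_rows(rows=[{"x": 0,"y": 0,"z": -30,"roll": 0,"hand": 75},{"x": 0,"y": 0,"z": -18,"roll": 0,"hand": 75},{"x": 0,"y": 0,"z": -8.5,"roll": 0,"hand": 75},{"x": 0,"y": 0,"z": 0,"roll": 0,"hand": 75},{"x": 0,"y": 0,"z": 0,"roll": 0,"hand": 60},{"x": 0,"y": 0,"z": 0,"roll": 0,"hand": 40},{"x": 0,"y": 0,"z": 0,"roll": 0,"hand": 40},{"x": 0,"y": 0,"z": 0,"roll": 0,"hand": 40},{"x": 0,"y": 0,"z": 0,"roll": 0,"hand": 40},{"x": 0,"y": 0,"z": 0,"roll": 0,"hand": 40}])

```text
time: 15.6
position: [0.4271, -0.0766, 0.0726]
tool_rot: [3.1, -0.504, 0.001]
ft_force: [-1.1, 0.4, 5.6]
grip_width: 0.575
grip_force: 12.0
```

send_rows(rows=[{"x": 0,"y": 0,"z": 20,"roll": 0,"hand": 40},{"x": 0,"y": 0,"z": 40,"roll": 0,"hand": 40},{"x": 0,"y": 0,"z": 40,"roll": 0,"hand": 40},{"x": 10,"y": 15,"z": 40,"roll": 0,"hand": 40},{"x": 15,"y": 25,"z": 40,"roll": 5,"hand": 40},{"x": 20,"y": 35,"z": 20,"roll": 6,"hand": 40},{"x": 20,"y": 40,"z": 0,"roll": 6,"hand": 40},{"x": 20,"y": 42,"z": 0,"roll": 6,"hand": 40},{"x": 18,"y": 42,"z": 0,"roll": 3.6,"hand": 40}])

```text
time: 16.5
position: [0.5305, 0.1237, 0.2721]
tool_rot: [3.133, 0.226, 0.001]
ft_force: [-0.2, -0.2, -0.4]
grip_width: 0.571
grip_force: 12.0
```

send_rows(rows=[{"x": 0,"y": 42,"z": 0,"roll": 0,"hand": 40},{"x": 0,"y": 42,"z": 0,"roll": 0,"hand": 40},{"x": 0,"y": 42,"z": 0,"roll": 0,"hand": 40},{"x": 0,"y": 30,"z": 0,"roll": 0,"hand": 40},{"x": 0,"y": 12,"z": 0,"roll": 0,"hand": 40},{"x": 0,"y": 0,"z": 0,"roll": 0,"hand": 40},{"x": 0,"y": 0,"z": 0,"roll": 0,"hand": 40}])

```text
time: 17.2
position: [0.5302, 0.2889, 0.2716]
tool_rot: [3.132, 0.22, -0.001]
ft_force: [0.0, -0.7, -1.4]
grip_width: 0.572
grip_force: 12.0
```

```bash
python3 snap.py w7
```

```text
17.2 [0.5302 0.2889 0.2716] close ang -81.95 z [-0.001 -0.002 -1.   ] j7 -2.2 [ 0.  -0.7 -1.4] 0.572209288380677
[[ 0.14  -0.95  -0.278  0.606]
 [-0.99  -0.134 -0.04   0.299]
 [ 0.001  0.281 -0.96   0.365]
 [ 0.     0.     0.     1.   ]]
```

View pics/w7.png

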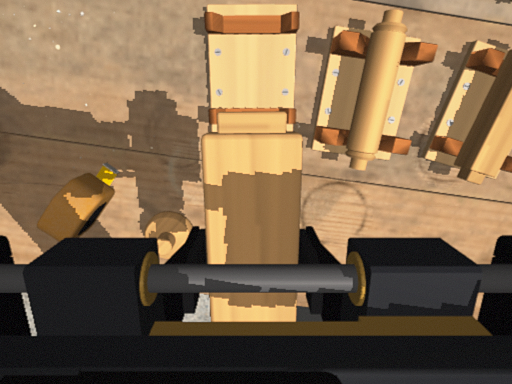

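Slat held straight: shoulder at row 134, tongue end at row 112. Cradle screws at (218,51), (287,51), (219,92), (286,92). Spindle ends at (395,12) and (359,166).

Run:
```python
from seg import *
c=pickle.load(open("pics/w7.pkl","rb"));im=cv2.imread("pics/w7.png").astype(int)
print(im[106:118,250].sum(1)//3, im[128:142,250].sum(1)//3,im[150,196:212].sum(1)//3,im[150,292:310].sum(1)//3)
a=np.radians(8.1);u=np.array([np.cos(a),np.sin(a)]);v=np.array([-u[1],u[0]]);t=np.array([530.2,288.9])
for p,z in[((252,112),.211),((252,134),.215)]:
    P=ray("wrist",p,z,c)[0,:2]*1000-t;print(P@u,P@v)
P=ray("wrist",[(218,51),(287,51),(219,92),(286,92)],.01,c)[:,:2]*1000;d=(P[0]+P[1]-P[2]-P[3]);print(P.mean(0),np.degrees(np.arctan2(d[1],d[0])),np.linalg.norm(d)/2)
P=ray("wrist",[(395,12),(359,166)],.0386,c)[:,:2]*1000;d=P[0]-P[1];print("spindle",P.mean(0),np.linalg.norm(d),np.degrees(np.arctan2(d[1],d[0])))
```

```text
[207 197 132 138 134 115 128 166 181 189 188 187] [175 178 183 188 173  94 117 150 164 169 176 183 189 189] [ 96  93 123 160 151 120 123 151 168 185 194 196 196 195 193 193] [191 189 190 191 189 189 190 190 193 185 157 159 162 163 165 166 168 170]
73.18092031875419 -0.34494367650257596
63.07863938387201 -0.3308455464236595
[639.28541075 303.3748895 ] 8.058610383727455 41.12537613420444
spindle [633.29683771 177.09873801] 148.31074898950504 0.4577690388843875
```

send_rows(rows=[{"x": 35,"y": 5,"z": 0,"roll": 0,"hand": 40},{"x": 40,"y": 5,"z": 0,"roll": 0,"hand": 40},{"x": 35.7,"y": 5,"z": -20,"roll": 0,"hand": 40},{"x": 0,"y": 0,"z": -40,"roll": 0,"hand": 40},{"x": 0,"y": 0,"z": -40,"roll": 0,"hand": 40},{"x": 0,"y": 0,"z": -40,"roll": 0,"hand": 40},{"x": 0,"y": 0,"z": -25,"roll": 0,"hand": 40},{"x": 0,"y": 0,"z": -5,"roll": 0,"hand": 40},{"x": 0,"y": 0,"z": 0,"roll": 0,"hand": 40},{"x": 0,"y": 0,"z": 0,"roll": 0,"hand": 40}])

```text
time: 18.25
position: [0.6418, 0.3052, 0.1043]
tool_rot: [-3.133, -0.22, -0.004]
ft_force: [0.3, 1.4, 0.2]
grip_width: 0.578
grip_force: 12.0
```

send_rows(rows=[{"x": 0,"y": 0,"z": -5,"roll": 0,"hand": 40},{"x": 0,"y": 0,"z": -4,"roll": 0,"hand": 40},{"x": 0,"y": 0,"z": -2,"roll": 0,"hand": 40},{"x": 0,"y": 0,"z": -1,"roll": 0,"hand": 40},{"x": 0,"y": 0,"z": 0,"roll": 0,"hand": 40}])

```text
time: 18.75
position: [0.6404, 0.3056, 0.0899]
tool_rot: [3.134, 0.223, -0.0]
ft_force: [-0.5, 0.1, -1.8]
grip_width: 0.579
grip_force: 12.0
```

send_rows(rows=[{"x": 0,"y": 0,"z": -1,"roll": 0,"hand": 40},{"x": 0,"y": 0,"z": 0,"roll": 0,"hand": 40}])

```text
time: 18.95
position: [0.6404, 0.3056, 0.089]
tool_rot: [3.134, 0.223, -0.0]
ft_force: [0.4, -0.5, -0.7]
grip_width: 0.572
grip_force: 12.0
```

send_rows(rows=[{"x": 0,"y": -1.2,"z": 0,"roll": 0,"hand": 40},{"x": 0,"y": 0,"z": -1,"roll": 0,"hand": 40},{"x": 0,"y": 0,"z": 0,"roll": 0,"hand": 40}])

```text
time: 19.25
position: [0.6406, 0.3042, 0.0887]
tool_rot: [3.133, 0.222, 0.001]
ft_force: [-0.4, -1.7, 3.2]
grip_width: 0.57
grip_force: 12.0
```

send_rows(rows=[{"x": 0,"y": 0,"z": -0.5,"roll": 0,"hand": 40},{"x": 0,"y": 0,"z": 0,"roll": 0,"hand": 40}])

```text
time: 19.45
position: [0.6406, 0.3042, 0.0887]
tool_rot: [3.133, 0.222, 0.001]
ft_force: [-3.0, -2.5, 6.1]
grip_width: 0.576
grip_force: 12.0
```

send_rows(rows=[{"x": 0,"y": 0,"z": 0.5,"roll": 0,"hand": 54},{"x": 0,"y": 0,"z": 0,"roll": 0,"hand": 62},{"x": 0,"y": 0,"z": 0,"roll": 0,"hand": 66},{"x": 0,"y": 0,"z": 0,"roll": 0,"hand": 66},{"x": 0,"y": 0,"z": 20,"roll": 0,"hand": 66},{"x": 0,"y": 0,"z": 40,"roll": 0,"hand": 66},{"x": 0,"y": 0,"z": 40,"roll": 0,"hand": 66},{"x": -35,"y": -10,"z": 40,"roll": 0,"hand": 66},{"x": -40,"y": -10,"z": 40,"roll": -4,"hand": 66},{"x": -40,"y": -10,"z": 20,"roll": -4,"hand": 66}])

```text
time: 20.45
position: [0.533, 0.2776, 0.2842]
tool_rot: [-3.139, 0.001, -0.007]
ft_force: [0.6, -0.3, 2.3]
grip_width: 0.755
grip_force: 0.0
```

send_rows(rows=[{"x": -40,"y": -4,"z": 0,"roll": 0,"hand": 66},{"x": -35,"y": 0,"z": 0,"roll": 0,"hand": 66},{"x": 0,"y": 0,"z": 0,"roll": 0,"hand": 66},{"x": 0,"y": 0,"z": 0,"roll": 0,"hand": 66}])

```text
time: 20.85
position: [0.4581, 0.2727, 0.2814]
tool_rot: [3.14, 0.005, 0.006]
ft_force: [0.4, 0.2, 0.3]
grip_width: 0.761
grip_force: 0.0
```

```bash
python3 snap.py w8
```

```text
20.85 [0.4581 0.2727 0.2814] close ang -89.82 z [ 0.004 -0.001 -1.   ] j7 -2.28 [0.4 0.2 0.3] 0.7606963706414136
[[ 0.003 -0.961 -0.277  0.535]
 [-1.    -0.003 -0.002  0.273]
 [ 0.001  0.277 -0.961  0.375]
 [ 0.     0.     0.     1.   ]]
```

View pics/w8.png

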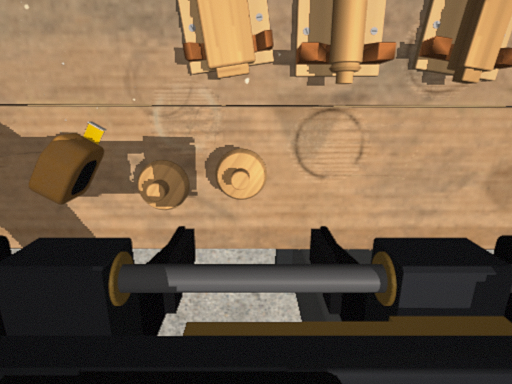

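Target foot: bulge centred at (241,174), tenon top at (239,180). The other foot is at (163,185) and the tape at (67,165). All three placed parts look seated.

Run:
```python
from seg import *
c=pickle.load(open("pics/w8.pkl","rb"));im=cv2.imread("pics/w8.png")
print("bulge",ray("wrist",(241.5,174),.028,c)*1000,"tenon",ray("wrist",(239.5,179.5),.060,c)*1000)
g=cv2.cvtColor(cv2.resize(im[140:210,205:280],None,fx=6,fy=6,interpolation=cv2.INTER_CUBIC),cv2.COLOR_BGR2GRAY)
for r0,r1,z in((125,165,.028),(40,64,.060)):
    k=cv2.HoughCircles(g,cv2.HOUGH_GRADIENT,1,200,param1=80,param2=12,minRadius=r0,maxRadius=r1)
    if k is not None:
        x,y,r=k[0,0];p=(x/6+205,y/6+140);print(p,r/6,ray("wrist",p,z,c)*1000)
# placed parts: centre-from-saturation not needed
```

```text
bulge [[458.86380872 284.49434063  28.        ]] tenon [[459.94842995 285.54646349  60.        ]]
(np.float32(241.25), np.float32(174.41667)) 23.85 [[458.37340155 284.78509688  28.        ]]
(np.float32(240.41667), np.float32(180.75)) 9.25 [[458.6033129  284.59470579  60.        ]]
```

send_rows(rows=[{"x": 0.8,"y": 12,"z": -10,"roll": 0,"hand": 45},{"x": 0,"y": 0,"z": -40,"roll": 0,"hand": 45},{"x": 0,"y": 0,"z": -40,"roll": 0,"hand": 45},{"x": 0,"y": 0,"z": -30,"roll": 0,"hand": 45},{"x": 0,"y": 0,"z": -20,"roll": 0,"hand": 45},{"x": 0,"y": 0,"z": 0,"roll": 0,"hand": 45},{"x": 0,"y": 0,"z": 0,"roll": 0,"hand": 45}])

```text
time: 21.6
position: [0.4599, 0.2849, 0.1401]
tool_rot: [-3.14, -0.003, 0.001]
ft_force: [-0.3, -0.6, 1.1]
grip_width: 0.518
grip_force: 0.0
```

send_rows(rows=[{"x": 0,"y": 0,"z": -15,"roll": 0,"hand": 45},{"x": 0,"y": 0,"z": -13,"roll": 0,"hand": 45},{"x": 0,"y": 0,"z": 0,"roll": 0,"hand": 45},{"x": 0,"y": 0,"z": 0,"roll": 0,"hand": 45}])

```text
time: 22.0
position: [0.4589, 0.2843, 0.1116]
tool_rot: [3.141, 0.004, -0.001]
ft_force: [0.6, -0.3, -0.4]
grip_width: 0.521
grip_force: 0.0
```

send_rows(rows=[{"x": 0,"y": 0,"z": 1.5,"roll": 0,"hand": 30},{"x": 0,"y": 0,"z": 0,"roll": 0,"hand": 24},{"x": 0,"y": 0,"z": 0,"roll": 0,"hand": 12},{"x": 0,"y": 0,"z": 0,"roll": 0,"hand": 12},{"x": 0,"y": 0,"z": 0,"roll": 0,"hand": 12},{"x": 0,"y": 0,"z": 0,"roll": 0,"hand": 12}])

```text
time: 22.6
position: [0.4592, 0.2845, 0.1135]
tool_rot: [3.142, 0.003, 0.0]
ft_force: [-0.4, -0.9, 1.2]
grip_width: 0.216
grip_force: 12.0
```

send_rows(rows=[{"x": 0,"y": 0,"z": 20,"roll": 0,"hand": 12},{"x": 0,"y": 0,"z": 40,"roll": 0,"hand": 12},{"x": 0,"y": -10,"z": 40,"roll": 0,"hand": 12},{"x": 10,"y": -25,"z": 30,"roll": 0,"hand": 12},{"x": 15,"y": -35,"z": 0,"roll": 0,"hand": 12},{"x": 17,"y": -40,"z": 0,"roll": 0,"hand": 12},{"x": 20,"y": -40,"z": 0,"roll": 0,"hand": 12},{"x": 20,"y": -40,"z": 0,"roll": 0,"hand": 12},{"x": 20,"y": -40,"z": 0,"roll": 0,"hand": 12},{"x": 20,"y": -40,"z": 0,"roll": 0,"hand": 12}])

```text
time: 23.6
position: [0.5814, 0.0126, 0.2432]
tool_rot: [3.141, 0.003, -0.001]
ft_force: [0.6, -0.2, -0.5]
grip_width: 0.218
grip_force: 12.0
```

send_rows(rows=[{"x": 20,"y": -40,"z": 0,"roll": 0,"hand": 12},{"x": 20,"y": -40,"z": 0,"roll": 0,"hand": 12},{"x": 10,"y": -32,"z": 0,"roll": 0,"hand": 12},{"x": 0,"y": 0,"z": -30,"roll": 0,"hand": 12},{"x": 0,"y": 0,"z": -30,"roll": 0,"hand": 12},{"x": 0,"y": 0,"z": -10,"roll": 0,"hand": 12},{"x": 0,"y": 0,"z": 0,"roll": 0,"hand": 12},{"x": 0,"y": 0,"z": 0,"roll": 0,"hand": 12}])

```text
time: 24.4
position: [0.6317, -0.0972, 0.1745]
tool_rot: [3.141, 0.004, 0.002]
ft_force: [0.7, 0.5, -0.2]
grip_width: 0.218
grip_force: 12.0
```

send_rows(rows=[{"x": -0.5,"y": 0,"z": -20,"roll": 0,"hand": 12},{"x": 0,"y": 0,"z": -15,"roll": 0,"hand": 12},{"x": 0,"y": 0,"z": -7,"roll": 0,"hand": 12},{"x": 0,"y": 0,"z": -5,"roll": 0,"hand": 12},{"x": 0,"y": 0,"z": 0,"roll": 0,"hand": 12},{"x": 0,"y": 0,"z": 0,"roll": 0,"hand": 12}])

```text
time: 25.0
position: [0.631, -0.0975, 0.1269]
tool_rot: [3.141, 0.003, 0.001]
ft_force: [-0.2, -0.6, -0.5]
grip_width: 0.219
grip_force: 12.0
```

send_rows(rows=[{"x": 0,"y": 0,"z": -1.5,"roll": 0,"hand": 12},{"x": 0,"y": 0,"z": -1,"roll": 0,"hand": 12},{"x": 0,"y": 0,"z": 0,"roll": 0,"hand": 12}])

```text
time: 25.3
position: [0.6306, -0.0976, 0.124]
tool_rot: [3.141, 0.003, 0.0]
ft_force: [-0.6, 0.4, -1.5]
grip_width: 0.216
grip_force: 12.0
```

send_rows(rows=[{"x": 0,"y": 0,"z": -1,"roll": 0,"hand": 12},{"x": 0,"y": 0,"z": 0,"roll": 0,"hand": 12}])

```text
time: 25.5
position: [0.631, -0.0975, 0.1235]
tool_rot: [3.141, 0.004, 0.001]
ft_force: [-0.7, -0.9, 1.9]
grip_width: 0.218
grip_force: 12.0
```

Contact as expected at z of about 123.5. One more half-millimetre, then release and retreat straight up to look.

send_rows(rows=[{"x": 0,"y": 0,"z": -0.5,"roll": 0,"hand": 12},{"x": 0,"y": 0,"z": 0,"roll": 0,"hand": 12},{"x": 0,"y": 0,"z": 0,"roll": 0,"hand": 22},{"x": 0,"y": 0,"z": 0,"roll": 0,"hand": 30},{"x": 0,"y": 0,"z": 0,"roll": 0,"hand": 45},{"x": 0,"y": 0,"z": 0,"roll": 0,"hand": 45},{"x": 0,"y": 0,"z": 0,"roll": 0,"hand": 45},{"x": 0,"y": 0,"z": 20,"roll": 0,"hand": 45},{"x": 0,"y": 0,"z": 40,"roll": 0,"hand": 45},{"x": 0,"y": 0,"z": 40,"roll": 0,"hand": 45}])

```text
time: 26.5
position: [0.63, -0.0976, 0.2226]
tool_rot: [-3.141, -0.004, 0.003]
ft_force: [0.8, -0.6, -0.1]
grip_width: 0.514
grip_force: 0.0
```

send_rows(rows=[{"x": -20,"y": 30,"z": 30,"roll": 0,"hand": 45},{"x": -30,"y": 35,"z": 40,"roll": 0,"hand": 45},{"x": -30,"y": 40,"z": 10,"roll": 0,"hand": 45},{"x": -20,"y": 40,"z": 0,"roll": 0,"hand": 45},{"x": 0,"y": 40,"z": 0,"roll": 0,"hand": 45},{"x": 0,"y": 15,"z": 0,"roll": 0,"hand": 45},{"x": 0,"y": 0,"z": 0,"roll": 0,"hand": 45},{"x": 0,"y": 0,"z": 0,"roll": 0,"hand": 45}])

```text
time: 27.3
position: [0.5367, 0.0944, 0.2948]
tool_rot: [3.141, 0.003, -0.0]
ft_force: [1.0, -0.5, -0.7]
grip_width: 0.516
grip_force: 0.0
```

```bash
python3 snap.py w9
python3 - <<'E'
from h import *
im=cv2.imread("pics/w9.png");s=get_image("side");cv2.imwrite("pics/side9.png",s)
a=cv2.resize(im[0:240],(768,360),interpolation=cv2.INTER_CUBIC)
b=cv2.resize(s[165:280,130:300],(340,230),interpolation=cv2.INTER_CUBIC)
o=np.zeros((595,768,3),np.uint8);o[:360]=a;o[362:592,:340]=b;cv2.imwrite("pics/fin.png",o)
E
```

```text
27.3 [0.5367 0.0944 0.2948] close ang -89.89 z [-0.    -0.001 -1.   ] j7 -1.91 [ 1.  -0.5 -0.7] 0.5159801089894157
[[ 0.002 -0.96  -0.28   0.614]
 [-1.    -0.002 -0.001  0.094]
 [ 0.     0.28  -0.96   0.388]
 [ 0.     0.     0.     1.   ]]
```

View pics/fin.png

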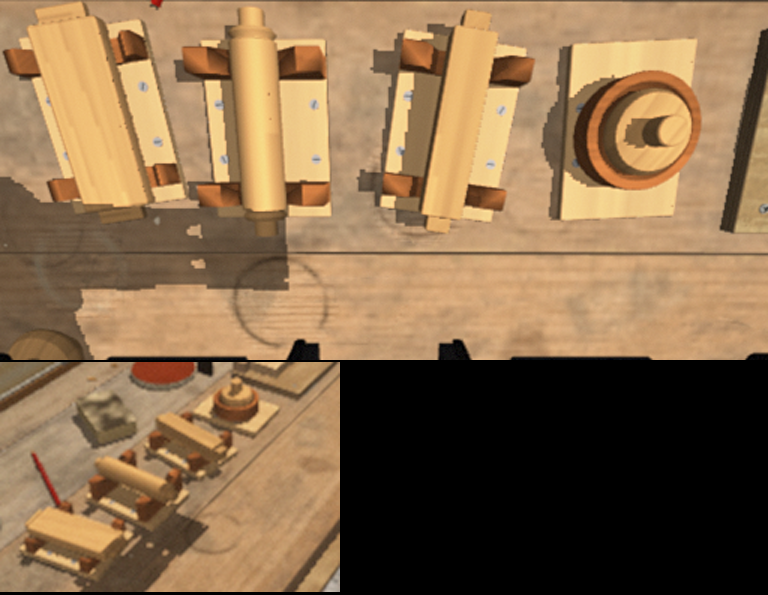

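Final view: all three long parts lie in both notches, and the foot is upright in the ring. A quick numeric check of centring along the cradles from the end pixels follows.

Run:
```python
from seg import *
c=pickle.load(open("pics/w9.pkl","rb"))
D=dict(spindle=([(251,7),(266,236)],.041,[631.4,179],.45),rail=([(478,11),(436,230)],.038,[632.7,38.6],-7.7),slat=([(60,9),(123,215)],.026,[639.2,303.8],8.1))
for n,(p,z,cr,a) in D.items():
    P=ray("wrist",np.array(p)/1.5,z,c)[:,:2]*1000;d=P[0]-P[1];a=np.radians(a);o=P.mean(0)-cr
    print(n,P.mean(0).round(1),"len",np.linalg.norm(d).round(1),"ax",np.degrees(np.arctan2(d[1],d[0])).round(1),"along",(o@[np.cos(a),np.sin(a)]).round(1),"lat",(o@[-np.sin(a),np.cos(a)]).round(1))
P=ray("wrist",np.array([(218,104),(315,104),(224,160),(315,159)])/1.5,.01,c)*1000;print(P.mean(0))
print("tenon",ray("wrist",np.array((673,129))/1.5,.07,c)*1000)
```

```text
spindle [632.  178.9] len 152.9 ax -0.1 along 0.6 lat -0.1
rail [633.5  38.9] len 149.0 ax -8.8 along 0.8 lat 0.4
slat [640.1 303.8] len 143.4 ax 8.8 along 0.9 lat -0.1
[631.26823162 179.59116664  10.        ]
tenon [[630.9441344  -97.42635143  70.        ]]
```

All within 1 mm, so I'm handing it in.

```bash
python3 -c "
from bench import *
print(close_job())"
```

```text
the job is handed in; nothing more can be done
None
```

The job is handed in: the spindle, rail, slat and the right-hand bun foot were set down in that order in their own cradles, each long part centred to about 1 mm, the foot upright in the cup, in about 27 s of the 104 s allowed.

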